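# Lift the tray of knife-handle blanks out of its latched case and hold it level

### The arm

A 6-joint arm with a two-finger parallel gripper is mounted at the origin on the work surface. World frame = base frame: x ahead of the robot, y to its left, z up, the work surface at z = 0. Lengths are in m, angles in rad, forces in N, time in s.
With the tool pointing down it reaches from about 0.35 to 0.775 m from the base axis. Payload 5.5 kg.
Tool frame: the origin (TCP) lies between the finger pads; the fingertips stand 22 mm ahead of it and the grasp point (between the pads) lies 3 mm ahead of it; z points along the fingers, y is the line along which they close (so a half turn about z gives the same grasp; the last joint's range is limited). The gripper opens to 85 mm and grips with 20 to 120 N. Pads are 22 mm wide; open, the fingers measure 114 mm over their backs; the gripper's body (76 mm by 85 mm) begins 54 mm behind the grasp point. The pads swing forward as they close: fully open they stand 13 mm farther back than shut.
Start: joints at [1.199, 0.313, 0.046, 1.304, 0, 1.431], TCP at [0.132, 0.56, 0.253] pointing down, gripper open.
Joint ranges: [-2.76, 2.76], [-0.86, 1.69], [-1.03, 1.26], [-2.2, 2.34], [-1.47, 1.5], [-3.14, 3.14]. Speed limits (rad/s): [2.57, 2.57, 3.14, 3.14, 3.14, 3.14].

### API

Orientations are given as a unit quaternion [w, x, y, z].
In Python, from workcell import env gives the robot as it stands.
- The arm moves only by the tool pendant, called after ">>>" by a JSON object that holds its "name" and its "arguments", one argument or row to a line. Schema: {"type":"object","properties":{"deltas":{"type":"array","items":{"type":"array","items":{"type":"number"},"minItems":6,"maxItems":6},"minItems":1,"maxItems":8},"jaw":{"type":"number"},"squeeze":{"type":"number"},"only":{"type":"string"},"quiet":{"type":"boolean"},"lines":{"type":"string"}},"required":["deltas"],"additionalProperties":false}. deltas is a list of rows, 1 to 8 of them, each of 6 numbers: dx, dy, dz in cm, then a rotation vector rx, ry, rz in units of 0.25 rad; each row is the pose to reach, as a shift and turn from the pose commanded when the call began, along the tool's axes at that moment; what a row does not reach only later rows make up. A row lasts 1/8 s, in which the tool goes at most 0.0625 m and 0.188 rad, less where a joint would pass 70% of its speed; a pose out of reach is approached as far as the arm can. jaw is the finger opening in m, set as the call begins (left out keeps the last). The fingers move at their own pace and stop on an object; squeeze is the grip in N (left out, the last holds). Time passes only in rows, so rows that do not move let the fingers close. The tool returns the time, the measured TCP pose, the force, the opening and the grip force at its end. only (a regular expression) keeps the lines of the reply that match it, lines (a string "A,B") keeps lines A to B, and quiet returns only ok. Input that does not fit is refused with a message, and nothing moves.
- env.get_state(): the state, without advancing time (a new reading comes with each control period).
- env.read_camera(name): name is "side" or "top"; returns a dict with "image" (384x512x3 uint8, red, green, blue), "K" (3x3 intrinsics, pixels), "D" ([k1, k2, p1, p2, k3] as OpenCV has them; the pictures are not rectified), "R" (3x3) and "t" (3): a world point X has camera coordinates R X + t. Camera axes: x right, y down, z forward; pixel columns grow to the right and rows downward; lengths in m; the calibration is good to about 2 mm. A picture is of the moment at which its call begins. There is no depth.
- env.hand_in(): hands the job in; it is judged then, once.
The state is a dict: "clock": time; "joint_pos": joint angles; "qvel": joint speeds; "tau": joint torques, N m; "tcp_pos": TCP position; "orientation": TCP orientation; "wrist_force": force on the tool from outside, world axes, zero at the start; "ft_torque": the same for the moment, N m; "finger_gap": finger opening in m; "grip_force": force on a finger pad.
Only numpy, scipy, OpenCV 4.12 (cv2) and the standard library are available. Lean on these libraries where they do the work, as an engineer would, in place of code of your own. Each camera call takes 0.05 s, during which the arm holds its last target. There are 200 camera calls.

### The job

Swing the latch lever a quarter turn off the red lid, then open the lid until it stands upright and leave it open with the lever free. Then take the wooden tray by its handle bar, lift it straight up out of the case with the three knife-handle blanks still in it, without tipping it, until its underside is at least 3 cm above the rim of the case, and finish while still holding it there in the gripper, level and steady for a couple of seconds, the tray touching nothing but the gripper. Leave the mug, the steel bowl and the hammer where they are.

Things in the scene. Friction and masses are not known exactly. Their poses are not given: they have to be found in the camera images.
- case: Grey steel case fixed to the bench, outer size 176 (x) by 246 (y) by 90 mm high, walls and floor 6 mm. Origin: centre of its underside on the bench; z up, its -x face (with the latch bracket) looks towards the robot. A dark latch bracket 36 by 44 mm stands out of the -x face at y = +70 mm, its top 98 mm above the bench.
- latch (a joint): Angle of the latch lever about a vertical pivot: 0 = pointing along the case's +x, over the lid, holding it down; grows anticlockwise seen from above, towards the case's +y; 1.57 = quarter turn, along the case's front and off the lid (clear of it from 1.2). Range 0 to 1.8. Stiff, stays where it is left, needs about 1 N at the knob.
- latch_knob (a point): Middle of the upright black round knob at the lever's free end, 13 mm in diameter, 26 mm tall; this point is 13 mm below its top and 14 mm above the top of the steel lever (lever 14 mm wide, 6 mm thick, 1.5 mm above the lid). 120 mm above the bench, 50 mm from the pivot.
- latch_pivot (a point): The lever's vertical pivot axis, at the height of the knob's middle; in the case frame at x = -110, y = +70 mm.
- lid (a joint): Opening angle of the lid: 0 = shut, 1.57 = upright, stop at 1.85. Its hinge lies along the case's y on the far (+x) rim. Stiff: it stays where it is left; opening takes about 3.5 N at the lug at first. It cannot open while the lever lies over it. Upright, its free edge is 267 mm above the bench and the lug is on its far side (pass over the edge).
- lid_lug (a point): Grip point on the lid's black lug. The red lid is 176 by 246 by 8 mm and its top, shut, is 98.5 mm above the bench. The lug is an upright block on it, 20 mm (x) by 14 mm (y, the way to pinch it) by 32 mm high; this point is on its mid-line 24 mm above the lid's top face and 8 mm below the lug's top, 153 mm before the hinge line and at y = -30 mm in the case frame. The axes turn with the lid.
- lid_hinge (a point): Point on the lid's hinge line (which runs along the case's y), at the middle of the case's far rim, on the lid's underside, 90.5 mm above the bench. In the case frame the lug's grip point, at lid angle a, lies at x = -153 cos a + 32 sin a, z = 153 sin a + 32 cos a mm from this point.
- tray: Loose open wooden tray standing on the floor of the case, under the shut lid: 136 (x) by 200 (y) by 30 mm high, walls and floor 5 mm, about 0.3 kg, with 14 mm or so of space round it. Origin: centre of its underside; z up. Two end panels carry a handle bar along its x, over its middle.
- tray_grip (a point): Middle of the tray's dark handle bar, 60 mm above the tray's underside. The bar is 128 mm long (tray x), 14 mm thick (tray y, the way to pinch it) and 20 mm high; free below, blanks lie under 22 mm above the tray's underside.
- blank0: Loose wooden knife-handle blank lying in the tray along its x, on the +y side near the bar: 100 (x) by 22 by 16 mm, about 35 g. Origin: centre of its underside.
- blank1: Loose wooden knife-handle blank lying in the tray along its x, on the +y side near the wall: 100 (x) by 22 by 16 mm, about 35 g. Origin: centre of its underside.
- blank2: Loose wooden knife-handle blank lying in the tray along its x, on the -y side: 100 (x) by 22 by 16 mm, about 35 g. Origin: centre of its underside.
- mug: Bystander: white mug with a flat red lid, 90 mm across, 95 mm high, on the bench. Origin: centre of its underside.
- tin: Bystander: round steel bowl, 90 mm across, 35 mm high, on the bench. Origin: centre of its underside.
- hammer: Bystander: hammer lying on the bench along its x, about 0.3 m long.

How it is judged:
By the outcome, as a careful person would: the job done as asked, in the order asked, and still so for the second after the job is handed in, while the arm keeps its last pose, push and grip.
It also fails if it takes over 70 s, if anything falls off the work surface, if the arm or the gripper's body presses on something with over 40 N, if the wrist force passes 120 N, or if a joint passes its speed limit or range.

## Working session

There is one attempt and no reset: what is moved stays moved. The work goes in short steps, Python scripts to look and compute and a tool call to move; the robot and the scene stay as the last step left them, time stands still between calls to the robot, and variables do not carry over. Pictures are saved under pics/ and viewed, at most 10 in all, crops included, and the job is handed in when it is done.

```bash
ls; mkdir -p pics
```

Run:
```python
from workcell import env
import cv2
print(env.get_state())
for n in("top","side"):
    c=env.read_camera(n); cv2.imwrite(f"pics/{n}0.png",c["image"][:,:,::-1]); print(n,c["K"],c["D"],c["R"],c["t"])
```

```text
pics
workcell.py
{'clock': 0.0, 'joint_pos': array([ 1.19940879e+00,  3.13999974e-01,  4.49701884e-02,  1.30357421e+00,
       -6.48378301e-06,  1.43122545e+00]), 'qvel': array([ 0.00067486, -0.00065819,  0.00079467,  0.00010258,  0.0024537 ,
       -0.00071534]), 'tau': array([ 9.62009690e-04, -4.80624390e+01,  2.98532152e+01,  1.90689712e-02,
        2.26275738e-04,  4.58361328e-06]), 'tcp_pos': array([0.13192838, 0.55918281, 0.25240547]), 'orientation': array([-2.25270980e-04,  1.15648918e-01,  9.93289742e-01, -8.75319101e-04]), 'wrist_force': array([-0.74367029, -0.173592  ,  0.76309381]), 'ft_torque': array([-0.00806631,  0.00987649,  0.0896894 ]), 'grip_force': 0.0, 'finger_gap': 0.08518443955528417}
top [[436.43286414   0.         253.026376  ]
 [  0.         436.43286414 187.42693675]
 [  0.           0.           1.        ]] [-0.07872685  0.          0.          0.          0.        ] [[-0.02991613 -0.9995511   0.00162045]
 [-0.99073903  0.0294375  -0.13255041]
 [ 0.13244321 -0.00557084 -0.99117494]] [0.00175689 0.50894797 1.45730865]
side [[422.46640718   0.         256.4763986 ]
 [  0.         422.46640718 189.94215815]
 [  0.           0.           1.        ]] [-0.13794243  0.          0.          0.          0.        ] [[ 0.81216379 -0.5834281   0.00127519]
 [-0.35283652 -0.49290605 -0.79533013]
 [ 0.4646465   0.6454884  -0.60617519]] [-0.41580691  0.25323481  1.20334872]
```

View pics/top0.png

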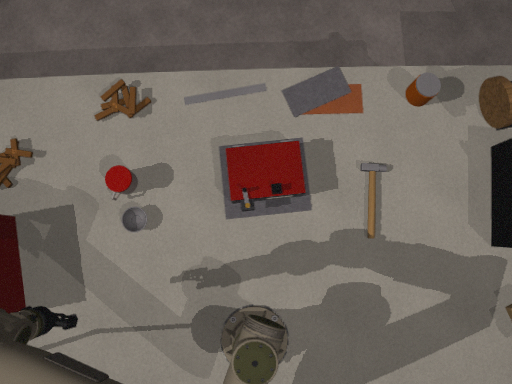

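View pics/side0.png

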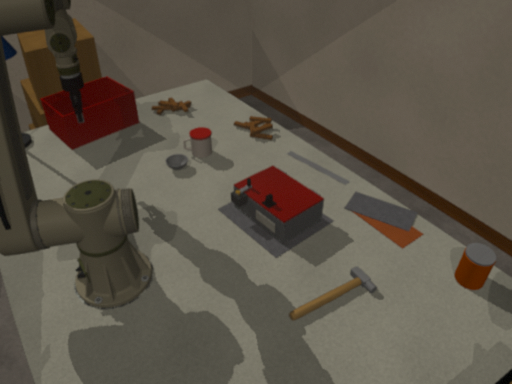

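The top view shows the red lid at about (265,170), the lever at (247,198), the lug at (277,188). The side view shows the same case at about (280,200), with the lug at (269,200).

Create h.py:
```python
import numpy as np, cv2
from workcell import env
from scipy.spatial.transform import Rotation as Ro
def ray(c,uv):
    p=cv2.undistortPoints(np.array([[uv]],float),c["K"],c["D"])[0,0]
    return -c["R"].T@c["t"], c["R"].T@np.array([p[0],p[1],1])
def onz(c,uv,z):
    o,d=ray(c,uv); return o+d*(z-o[2])/d[2]
def tri(c1,u1,c2,u2):
    (o,d),(p,e)=ray(c1,u1),ray(c2,u2)
    s=np.linalg.lstsq(np.c_[d,-e],p-o,rcond=None)[0]
    a,b=o+d*s[0],p+e*s[1]; return (a+b)/2,np.linalg.norm(a-b)
def proj(c,X): return cv2.projectPoints(np.array(X,float).reshape(-1,1,3),cv2.Rodrigues(c["R"])[0],c["t"],c["K"],c["D"])[0][:,0]
def tool(target,yaw=None):
    "shift in tool axes from measured pose to world target (TCP); yaw info"
    s=env.get_state(); q=s["orientation"]; R=Ro.from_quat([*q[1:],q[0]]).as_matrix()
    return R.T@(np.array(target)-s["tcp_pos"]),R
```

Run:
```python
from h import *
for n,win in(("top",(210,130,320,225)),("side",(215,160,340,250))):
    c=env.read_camera(n); im=c["image"]; hsv=cv2.cvtColor(im,cv2.COLOR_RGB2HSV)
    m=(((hsv[...,0]<8)|(hsv[...,0]>172))&(hsv[...,1]>150)&(hsv[...,2]>70)).astype(np.uint8)
    w=np.zeros_like(m); w[win[1]:win[3],win[0]:win[2]]=1; m*=w
    pts=cv2.findNonZero(m)[:,0].astype(float)
    P=np.array([onz(c,p,.0985)[:2] for p in pts])*1000
    r=cv2.minAreaRect(P.astype(np.float32)); print(n,len(P),r); print(cv2.boxPoints(r))
    x,y,X,Y=win
    cv2.imwrite(f"pics/{n}1.png",cv2.resize(im[y:Y,x:X,::-1],None,fx=6,fy=6,interpolation=cv2.INTER_CUBIC))
```

```text
top 3721 ((556.8323364257812, -53.92027282714844), (175.08795166015625, 244.1380615234375), 4.439745903015137)
[[ 460.1016     61.005627]
 [ 479.00052  -182.39986 ]
 [ 653.5631   -168.84618 ]
 [ 634.6642     74.55931 ]]
side 2242 ((557.0699462890625, -53.17665100097656), (175.20591735839844, 242.8372802734375), 4.329103946685791)
[[ 460.55157    61.282837]
 [ 478.88226  -180.8616  ]
 [ 653.5883   -167.63614 ]
 [ 635.2576     74.5083  ]]
```

View pics/top1.png

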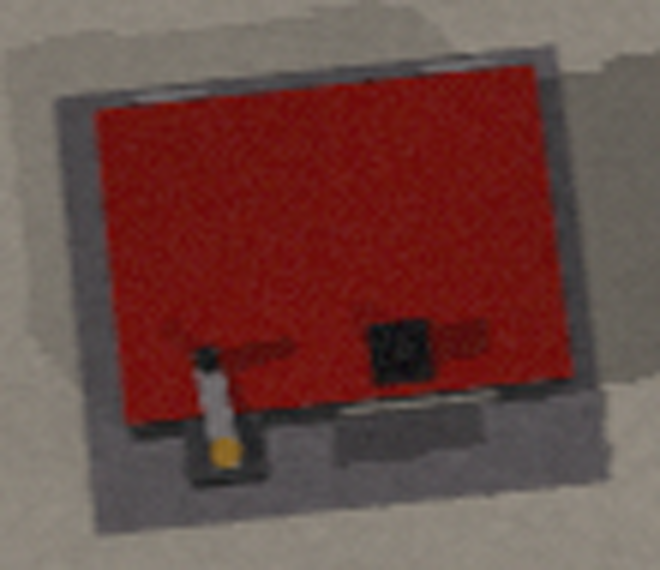

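View pics/side1.png

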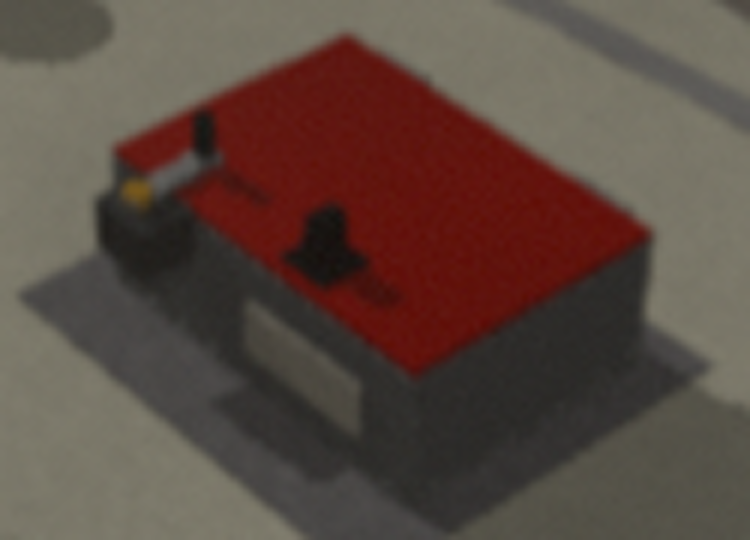

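Both views agree: case centre is about (0.557, -0.0535) m with yaw about 0.077 rad. In the crops the knob is at top (244.5,189.7) and side (249,182). Next I'll check these against the model and work out the first move.

Add to h.py:
```python
C=np.array([.557,-.0535,0]); YAW=.0765; RC=Ro.from_euler('z',YAW).as_matrix()
def W(x,y,z): return C+RC@np.array([x,y,z])
def row(target,caseyaw=0,tilt=0):
    """row to put the TCP at world target, tool down, tool y at caseyaw from case y;
    tilt: turn about case y (positive leans approach dir toward... z_tool=(-sin,0,-cos))"""
    s=env.get_state(); q=s["orientation"]; R=Ro.from_quat([*q[1:],q[0]]).as_matrix()
    a=YAW+caseyaw; G=Ro.from_euler('z',a).as_matrix()@Ro.from_euler('y',tilt).as_matrix()@np.array([[-1,0,0],[0,1,0],[0,0,-1.]])
    print("row",np.round(np.r_[R.T@(np.array(target)-s["tcp_pos"]),Ro.from_matrix(R.T@G).as_rotvec()],4),"tcp",np.round(s["tcp_pos"],4),"t",s["clock"],"F",np.round(s["wrist_force"],1))
```

Run:
```python
from h import *
t,s=env.read_camera("top"),env.read_camera("side")
print(proj(t,[W(-60,70,120)*0+W(-.06,.07,.12),W(-.11,.07,.106)]),proj(s,[W(-.06,.07,.12)]))
k=tri(t,(244.5,189.7),s,(249,182)); print(k, RC.T@(k[0]-C))
row(W(-.06,.07,.20))
```

```text
[[245.4180895  189.32871049]
 [247.09411181 205.13585376]] [[249.35406274 183.29334725]]
(array([0.49103866, 0.01416564, 0.1238945 ]), np.float64(0.0019011958173083298)) [-0.06059705  0.07250886  0.1238945 ]
row [-4.760e-01 -4.505e-01  5.320e-02 -5.000e-04 -2.000e-04 -3.083e-01] tcp [0.1321 0.5595 0.253 ] t 0.3 F [ 0.3 -0.3 -0.5]
```

The manual's scale: shifts go in cm and turns go in units of 0.25 rad. Converting my numbers, -0.476 m is -47.6, -0.45 m is -45, -0.308 rad is -1.232.

>>> {"name": "pendant", "arguments": {
  "deltas": [
    [-47.6, -45, 5.3, 0, 0, -1.232],
    [-47.6, -45, 5.3, 0, 0, -1.232],
    [-47.6, -45, 5.3, 0, 0, -1.232],
    [-47.6, -45, 5.3, 0, 0, -1.232],
    [-47.6, -45, 5.3, 0, 0, -1.232],
    [-47.6, -45, 5.3, 0, 0, -1.232],
    [-47.6, -45, 5.3, 0, 0, -1.232],
    [-47.6, -45, 5.3, 0, 0, -1.232]
  ],
  "jaw": 0.04,
  "squeeze": 20
}}

```text
clock: 1.3
tcp_pos: [0.4059, 0.1429, 0.2133]
orientation: [0.001, -0.038, 0.999, 0.0]
wrist_force: [1.1, 0.7, -0.5]
finger_gap: 0.04
grip_force: 0.0
```

```bash
python3 -c "
from h import *
row(W(-.06,.071,.20))"
```

```text
row [-0.0756 -0.1364  0.0134  0.0004  0.0013 -0.0003] tcp [0.4059 0.1429 0.2133] t 1.3 F [ 1.1  0.7 -0.5]
```

>>> {"name": "pendant", "arguments": {
  "deltas": [
    [-7.4, -13.4, 1.3, 0, 0, 0],
    [-7.4, -13.4, 1.3, 0, 0, 0],
    [-7.4, -13.4, 1.3, 0, 0, 0],
    [-7.4, -13.4, 1.3, 0, 0, 0]
  ]
}}

```text
clock: 1.8
tcp_pos: [0.4898, 0.015, 0.1997]
orientation: [-0.0, -0.036, 0.999, 0.0]
wrist_force: [-0.5, 0.2, 0.9]
finger_gap: 0.0401
grip_force: 0.0
```

```bash
python3 -c "
from h import *
row(W(-.06,.071,.134))"
```

```text
row [-0.0018 -0.0024  0.0657  0.0001 -0.0003 -0.0039] tcp [0.4898 0.015  0.1997] t 1.8 F [-0.5  0.2  0.9]
```

Descend, then close the cage to 22 mm around the knob.

>>> {"name": "pendant", "arguments": {
  "deltas": [
    [-0.2, -0.2, 3.3, 0, 0, 0],
    [-0.2, -0.2, 6.6, 0, 0, 0],
    [-0.2, -0.2, 6.6, 0, 0, 0]
  ]
}}

```text
clock: 2.17
tcp_pos: [0.4883, 0.0163, 0.1322]
orientation: [-0.003, -0.039, 0.999, 0.001]
wrist_force: [-0.3, 0.2, 0.7]
finger_gap: 0.0398
grip_force: 0.0
```

>>> {"name": "pendant", "arguments": {
  "deltas": [
    [0, 0, 0, 0, 0, 0],
    [0, 0, 0, 0, 0, 0],
    [0, 0, 0, 0, 0, 0],
    [0, 0, 0, 0, 0, 0]
  ],
  "jaw": 0.018
}}

```text
clock: 2.68
tcp_pos: [0.4917, 0.015, 0.1349]
orientation: [0.001, -0.038, 0.999, 0.0]
wrist_force: [-0.1, 1.0, 1.8]
finger_gap: 0.0181
grip_force: 0.6
```

Run:
```python
from h import *
c=env.read_camera("side"); cv2.imwrite("pics/side2.png",cv2.resize(c["image"][130:260,190:350,::-1],None,fx=5,fy=4.6,interpolation=cv2.INTER_CUBIC))
import numpy as np
for a in (0.2,.4,.6,.8,1.0,1.2,1.4,1.55): print(a,end=' ');row(W(-.11+.05*np.cos(a),.07+.05*np.sin(a),.134),a)
```

```text
0.2 row [ 0.001   0.0066  0.0006 -0.      0.0012 -0.2002] tcp [0.4916 0.015  0.1346] t 2.725 F [0.4 0.9 0.6]
0.4 row [ 3.900e-03  1.620e-02  6.000e-04 -1.000e-04  1.200e-03 -4.002e-01] tcp [0.4916 0.015  0.1346] t 2.725 F [0.4 0.9 0.6]
0.6 row [ 8.700e-03  2.490e-02  6.000e-04 -3.000e-04  1.200e-03 -6.002e-01] tcp [0.4916 0.015  0.1346] t 2.725 F [0.4 0.9 0.6]
0.8 row [ 1.520e-02  3.260e-02  6.000e-04 -4.000e-04  1.200e-03 -8.002e-01] tcp [0.4916 0.015  0.1346] t 2.725 F [0.4 0.9 0.6]
1.0 row [ 2.3000e-02  3.8800e-02  6.0000e-04 -5.0000e-04  1.2000e-03 -1.0002e+00] tcp [0.4916 0.015  0.1346] t 2.725 F [0.4 0.9 0.6]
1.2 row [ 3.1900e-02  4.3300e-02  6.0000e-04 -6.0000e-04  1.1000e-03 -1.2002e+00] tcp [0.4916 0.015  0.1346] t 2.725 F [0.4 0.9 0.6]
1.4 row [ 4.1500e-02  4.6000e-02  6.0000e-04 -8.0000e-04  1.1000e-03 -1.4002e+00] tcp [0.4916 0.015  0.1346] t 2.725 F [0.4 0.9 0.6]
1.55 row [ 4.9000e-02  4.6700e-02  6.0000e-04 -9.0000e-04  1.1000e-03 -1.5502e+00] tcp [0.4916 0.015  0.1346] t 2.725 F [0.4 0.9 0.6]
```

View pics/side2.png

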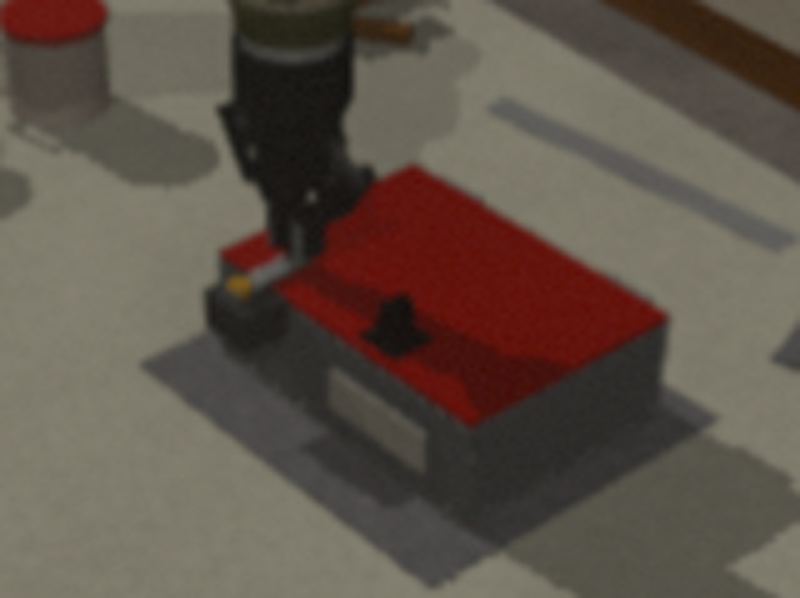

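The fingers straddle the knob (around (305,240) in the crop). Swinging it now.

In the tool's units: 0.0465 m is 4.65, 0.0455 m is 4.55, -1.48 rad is -5.92.

>>> {"name": "pendant", "arguments": {
  "deltas": [
    [0.1, 0.6, 0, 0, 0, -0.74],
    [0.35, 1.5, 0, 0, 0, -1.48],
    [0.75, 2.3, 0, 0, 0, -2.22],
    [1.3, 3.05, 0, 0, 0, -2.96],
    [2, 3.7, 0, 0, 0, -3.7],
    [2.8, 4.15, 0, 0, 0, -4.44],
    [3.65, 4.5, 0, 0, 0, -5.18],
    [4.55, 4.65, 0, 0, 0, -5.92]
  ]
}}

```text
clock: 3.72
tcp_pos: [0.4426, 0.0576, 0.1343]
orientation: [0.0, -0.704, 0.71, -0.001]
wrist_force: [0.8, -0.9, 0.8]
finger_gap: 0.0178
grip_force: 0.6
```

Run:
```python
from h import *
for a in (1.57,1.65): row(W(-.11+.05*np.cos(a),.07+.05*np.sin(a),.134),a)
```

```text
row [-0.0001  0.0044  0.0003 -0.0012 -0.0008 -0.0844] tcp [0.4426 0.0576 0.1343] t 3.725 F [ 0.8 -0.9  0.8]
row [ 0.0004  0.0083  0.0003 -0.0012 -0.0008 -0.1644] tcp [0.4426 0.0576 0.1343] t 3.725 F [ 0.8 -0.9  0.8]
```

>>> {"name": "pendant", "arguments": {
  "deltas": [
    [0, 0.4, 0, 0, 0, -0.32],
    [0.03, 0.75, 0, 0, 0, -0.52],
    [0.03, 0.75, 0, 0, 0, -0.52]
  ]
}}

```text
clock: 4.1
tcp_pos: [0.4346, 0.0574, 0.1342]
orientation: [0.0, 0.746, -0.665, 0.0]
wrist_force: [-0.5, 0.8, -1.4]
finger_gap: 0.0177
grip_force: 0.0
```

>>> {"name": "pendant", "arguments": {
  "deltas": [
    [0, -0.15, 0, 0, 0, 0],
    [0, -0.15, 0, 0, 0, 0],
    [0, -0.15, -3, 0, 0, 0],
    [0, -0.15, -8, 0, 0, 0],
    [0, -0.15, -8, 0, 0, 0]
  ],
  "jaw": 0.035
}}

```text
clock: 4.72
tcp_pos: [0.4387, 0.0577, 0.2176]
orientation: [-0.002, 0.747, -0.665, 0.003]
wrist_force: [0.4, -0.3, -0.6]
finger_gap: 0.0349
grip_force: 0.0
```

Run:
```python
from h import *
c=env.read_camera("side"); cv2.imwrite("pics/side3.png",cv2.resize(c["image"][130:260,190:350,::-1],None,fx=5,fy=4.6,interpolation=cv2.INTER_CUBIC))
row(W(.088-.153,-.03,.205),0); print(env.get_state()["joint_pos"])
```

```text
row [ 0.1517 -0.0397  0.011  -0.0036  0.0027  1.6095] tcp [0.4376 0.0578 0.2157] t 4.775 F [-0.1 -0.1 -1. ]
[-5.10323661e-02  6.90572883e-02 -3.50585494e-01  1.14716536e+00
  3.59108992e-05 -1.73707107e+00]
```

View pics/side3.png

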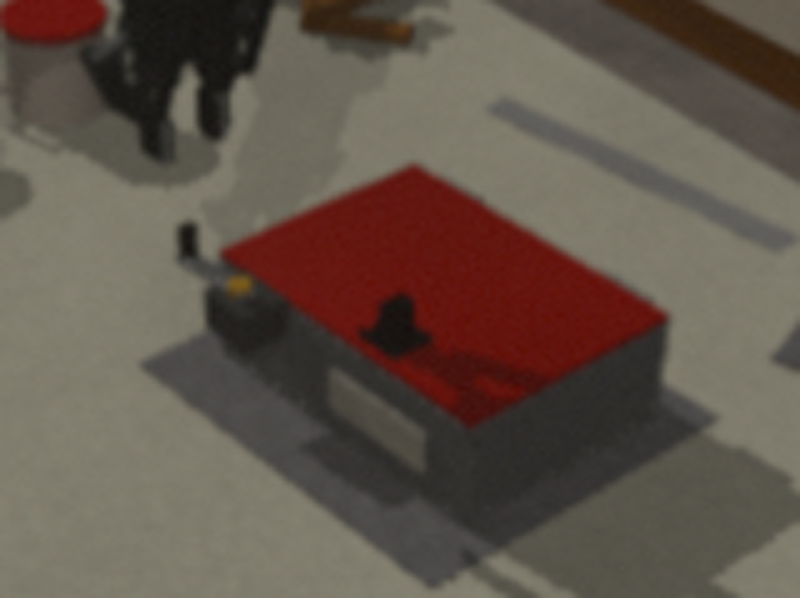

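The lever now points along case +y, off the lid (knob at (187,240) in the crop). Next is the lug.

In the tool's units: 0.152 m is 15.2, -0.04 m is -4, 1.61 rad is 6.44.

>>> {"name": "pendant", "arguments": {
  "deltas": [
    [15.2, -4, 1.1, 0, 0, 6.44],
    [15.2, -4, 1.1, 0, 0, 6.44],
    [15.2, -4, 1.1, 0, 0, 6.44],
    [15.2, -4, 1.1, 0, 0, 6.44],
    [15.2, -4, 1.1, 0, 0, 6.44],
    [15.2, -4, 1.1, 0, 0, 6.44],
    [15.2, -4, 1.1, 0, 0, 6.44],
    [15.2, -4, 1.1, 0, 0, 6.44]
  ],
  "jaw": 0.045
}}

```text
clock: 5.78
tcp_pos: [0.4926, -0.0883, 0.2015]
orientation: [-0.001, -0.09, 0.996, 0.001]
wrist_force: [-0.5, -0.6, -0.7]
finger_gap: 0.0449
grip_force: 0.0
```

>>> {"name": "pendant", "arguments": {
  "deltas": [
    [0, 0, 0, 0, 0, 0.4],
    [0, 0, 0, 0, 0, 0.4],
    [0, 0, 0, 0, 0, 0.4]
  ]
}}

```text
clock: 6.15
tcp_pos: [0.4931, -0.0884, 0.2023]
orientation: [-0.001, -0.044, 0.999, 0.0]
wrist_force: [0.4, 0.4, -0.5]
finger_gap: 0.0451
grip_force: 0.0
```

Run:
```python
from h import *
row(W(.088-.153,-.03,.128),0); t=env.read_camera("top"); print(proj(t,[W(-.065,-.03,.1305)]))
```

```text
row [-0.0015 -0.0001  0.0743  0.0006 -0.0012  0.0114] tcp [ 0.4931 -0.0884  0.2023] t 6.15 F [ 0.4  0.4 -0.5]
[[276.66425402 187.15929954]]
```

In the tool's units: 0.074 m is 7.4, 0.04 m is 4, 0.01 rad is 0.04.

>>> {"name": "pendant", "arguments": {
  "deltas": [
    [-0.1, 0, 4, 0, 0, 0.04],
    [-0.1, 0, 7.4, 0, 0, 0.04],
    [-0.1, 0, 7.4, 0, 0, 0.04]
  ]
}}

```text
clock: 6.58
tcp_pos: [0.4922, -0.0877, 0.1268]
orientation: [-0.003, -0.038, 0.999, 0.001]
wrist_force: [-1.2, -0.5, -0.2]
finger_gap: 0.045
grip_force: 0.0
```

>>> {"name": "pendant", "arguments": {
  "deltas": [
    [0, 0, 0, 0, 0, 0],
    [0, 0, 0, 0, 0, 0],
    [0, 0, 0, 0, 0, 0],
    [0, 0, 0, 0, 0, 0],
    [0, 0, 0, 0, 0, 0]
  ],
  "jaw": 0,
  "squeeze": 30
}}

```text
clock: 7.2
tcp_pos: [0.4954, -0.0871, 0.1308]
orientation: [0.002, -0.039, 0.999, 0.001]
wrist_force: [-0.3, 6.4, 1.9]
finger_gap: 0.0128
grip_force: 32.6
```

Run:
```python
from h import *
s=env.get_state(); g0=s["tcp_pos"].copy(); print(s["joint_pos"])
h=W(.088,-.03,.0905)
def g(a): return RC@np.array([-.153*np.cos(a)+.032*np.sin(a),0,.153*np.sin(a)+.032*np.cos(a)])
for a in (.15,.3,.45,.6,.75,.9,1.05,1.2,1.35,1.5,1.6,1.62): print(a,end=" "); row(g0+g(a)-g(0))
```

```text
[-0.33576021  0.24708552 -0.35597964  0.96585185  0.00360062 -0.41340472]
0.15 row [-0.0066  0.     -0.0225  0.0025  0.0032  0.0011] tcp [ 0.4954 -0.0871  0.1308] t 7.2 F [-0.3  6.4  1.9]
0.3 row [-0.0164  0.0001 -0.0437  0.0025  0.0032  0.0011] tcp [ 0.4954 -0.0871  0.1308] t 7.2 F [-0.3  6.4  1.9]
0.45 row [-0.0294  0.0001 -0.0633  0.0025  0.0032  0.0011] tcp [ 0.4954 -0.0871  0.1308] t 7.2 F [-0.3  6.4  1.9]
0.6 row [-0.045   0.0002 -0.0807  0.0025  0.0032  0.0011] tcp [ 0.4954 -0.0871  0.1308] t 7.2 F [-0.3  6.4  1.9]
0.75 row [-0.0632  0.0002 -0.0955  0.0025  0.0032  0.0011] tcp [ 0.4954 -0.0871  0.1308] t 7.2 F [-0.3  6.4  1.9]
0.9 row [-0.0833  0.0002 -0.1075  0.0025  0.0032  0.0011] tcp [ 0.4954 -0.0871  0.1308] t 7.2 F [-0.3  6.4  1.9]
1.05 row [-0.105   0.0002 -0.1163  0.0025  0.0032  0.0011] tcp [ 0.4954 -0.0871  0.1308] t 7.2 F [-0.3  6.4  1.9]
1.2 row [-0.1278  0.0002 -0.1218  0.0025  0.0032  0.0011] tcp [ 0.4954 -0.0871  0.1308] t 7.2 F [-0.3  6.4  1.9]
1.35 row [-1.511e-01  1.000e-04 -1.238e-01  2.500e-03  3.200e-03  1.100e-03] tcp [ 0.4954 -0.0871  0.1308] t 7.2 F [-0.3  6.4  1.9]
1.5 row [-1.745e-01  1.000e-04 -1.223e-01  2.500e-03  3.200e-03  1.100e-03] tcp [ 0.4954 -0.0871  0.1308] t 7.2 F [-0.3  6.4  1.9]
1.6 row [-1.898e-01  1.000e-04 -1.194e-01  2.500e-03  3.200e-03  1.100e-03] tcp [ 0.4954 -0.0871  0.1308] t 7.2 F [-0.3  6.4  1.9]
1.62 row [-1.929e-01  1.000e-04 -1.186e-01  2.500e-03  3.200e-03  1.100e-03] tcp [ 0.4954 -0.0871  0.1308] t 7.2 F [-0.3  6.4  1.9]
```

>>> {"name": "pendant", "arguments": {
  "deltas": [
    [-0.3, 0, -1.1, 0, 0, 0],
    [-0.66, 0, -2.25, 0, 0, 0],
    [-1.13, 0, -3.3, 0, 0, 0],
    [-1.64, 0, -4.37, 0, 0, 0],
    [-2.25, 0, -5.35, 0, 0, 0],
    [-2.94, 0, -6.33, 0, 0, 0],
    [-4.5, 0, -8.07, 0, 0, 0],
    [-4.5, 0, -8.07, 0, 0, 0]
  ]
}}

```text
clock: 8.2
tcp_pos: [0.54, -0.0836, 0.2116]
orientation: [0.001, -0.039, 0.999, 0.001]
wrist_force: [-0.9, 7.1, 1.5]
finger_gap: 0.0136
grip_force: 30.9
```

Run:
```python
from h import *
c=env.read_camera("side"); cv2.imwrite("pics/side4.png",cv2.resize(c["image"][100:260,190:370,::-1],None,fx=4.4,fy=3.7,interpolation=cv2.INTER_CUBIC))
```

```text
(no output)
```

View pics/side4.png

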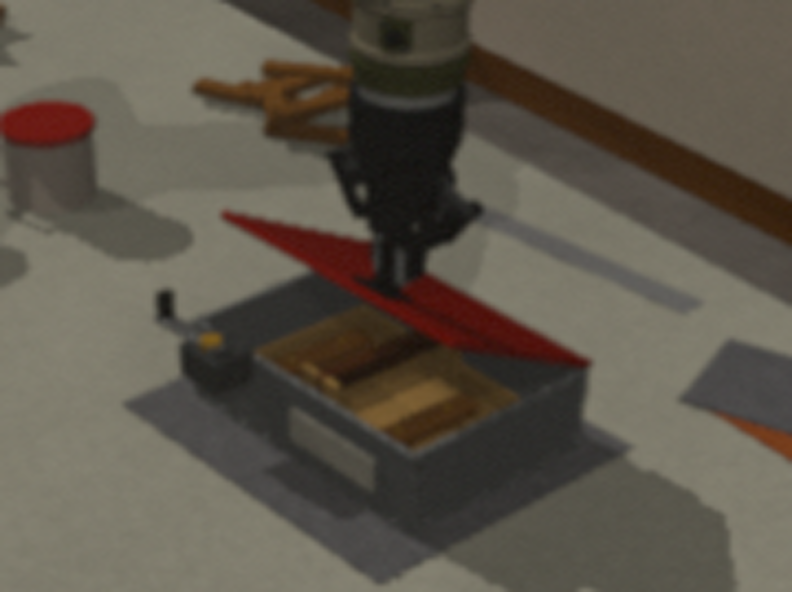

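The lid is opening in the grip (about 35°, the tray visible beneath it). Continuing to upright.

In the tool's units: -0.148 m is -14.8, -0.1295 m is -12.95.

>>> {"name": "pendant", "arguments": {
  "deltas": [
    [-1.8, 0, -1.5, 0, 0, 0],
    [-3.8, 0, -2.7, 0, 0, 0],
    [-6, 0, -3.55, 0, 0, 0],
    [-8.3, 0, -4.1, 0, 0, 0],
    [-10.6, 0, -4.3, 0, 0, 0],
    [-12.95, 0, -4.15, 0, 0, 0],
    [-14.8, 0, -3.8, 0, 0, 0],
    [-14.8, 0, -3.8, 0, 0, 0]
  ]
}}

```text
clock: 9.25
tcp_pos: [0.689, -0.072, 0.2501]
orientation: [0.002, -0.039, 0.999, 0.001]
wrist_force: [0.7, 6.0, 3.3]
finger_gap: 0.0128
grip_force: 30.4
```

Run:
```python
from h import *
c=env.read_camera("side"); cv2.imwrite("pics/side5.png",cv2.resize(c["image"][80:260,190:370,::-1],None,fx=4,fy=3.3,interpolation=cv2.INTER_CUBIC))
print(env.get_state()["joint_pos"], W(.088,-.03,.0905)+RC@np.array([.032,0,.153]))
```

```text
[-0.22129401  0.553838    0.40598107  1.41889355  0.00312788 -0.29934347] [ 0.6789418  -0.07424121  0.2435    ]
```

View pics/side5.png

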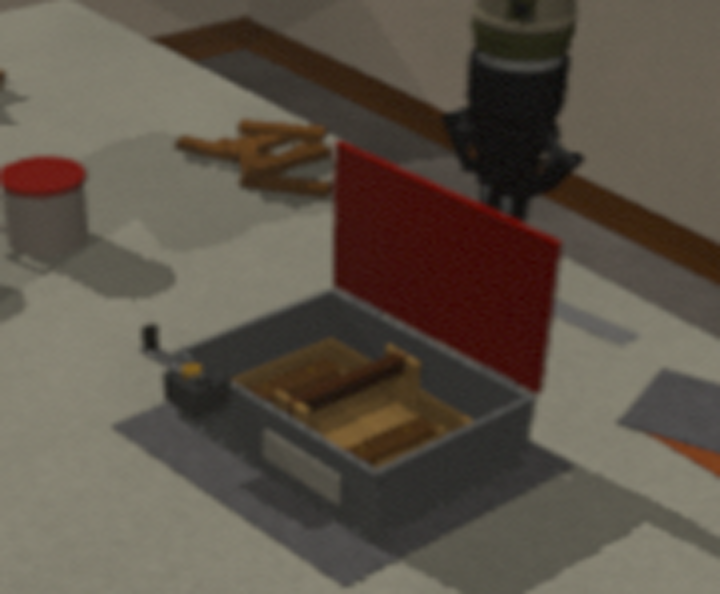

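Lid is upright. Now release, lift clear and look at the bar in both views.

In the tool's units: -0.08 m is -8, -0.085 m is -8.5.

>>> {"name": "pendant", "arguments": {
  "deltas": [
    [0, 0, 0, 0, 0, 0],
    [0, 0, 0, 0, 0, 0],
    [0, 0, -3, 0, 0, 0],
    [0, 0, -8, 0, 0, 0],
    [0, 0, -8.5, 0, 0, 0],
    [0, 0, -8.5, 0, 0, 0]
  ],
  "jaw": 0.04
}}

```text
clock: 10.05
tcp_pos: [0.6871, -0.0743, 0.3334]
orientation: [0.001, -0.038, 0.999, -0.0]
wrist_force: [-0.6, 0.9, -0.3]
finger_gap: 0.0402
grip_force: 0.0
```

Run:
```python
from h import *
t=env.read_camera("top"); s=env.read_camera("side")
A=cv2.resize(t["image"][120:220,205:325,::-1],None,fx=5,fy=5,interpolation=cv2.INTER_CUBIC)
B=cv2.resize(s["image"][155:235,230:340,::-1],None,fx=5,fy=5,interpolation=cv2.INTER_CUBIC)
cv2.imwrite("pics/top6.png",A); cv2.imwrite("pics/side6.png",B)
print(env.get_state()["joint_pos"])
```

```text
[-2.23497546e-01  5.73937428e-01  6.37537917e-01  1.63637000e+00
 -6.42704067e-05 -2.99354389e-01]
```

View pics/top6.png

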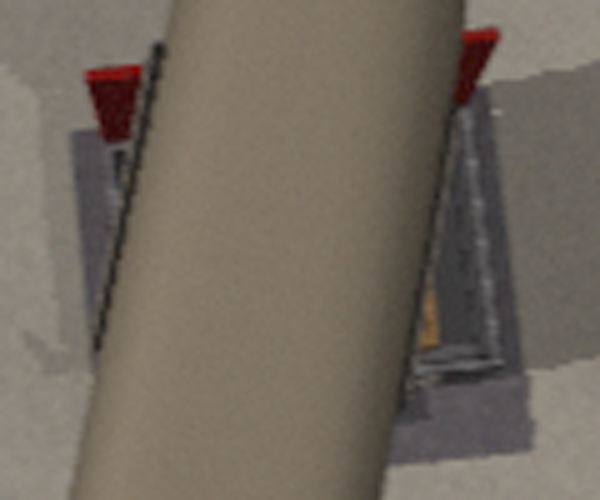

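View pics/side6.png

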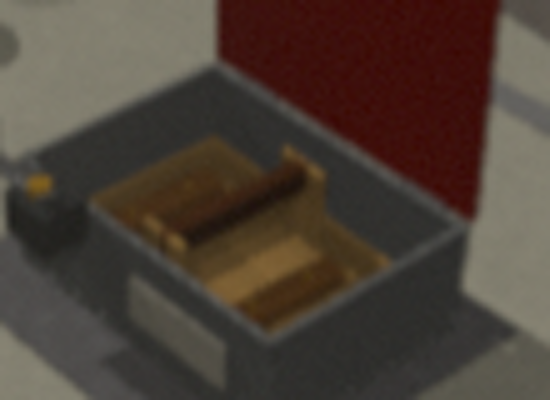

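The top view is blocked by the forearm, which covers the tray. In the side crop the bar's top runs from about (175,228) to (292,172). I'll swing the arm aside and measure the bar numerically.

Run:
```python
from h import *
row([.5,-.36,.333])
```

```text
row [ 0.2076 -0.271  -0.0013  0.0005 -0.0019 -0.0006] tcp [ 0.6865 -0.074   0.3314] t 10.15 F [-1.1 -0.6 -1.2]
```

>>> {"name": "pendant", "arguments": {
  "deltas": [
    [20.7, -27, 0, 0, 0, 0],
    [20.7, -27, 0, 0, 0, 0],
    [20.7, -27, 0, 0, 0, 0],
    [20.7, -27, 0, 0, 0, 0],
    [20.7, -27, 0, 0, 0, 0],
    [20.7, -27, 0, 0, 0, 0],
    [20.7, -27, 0, 0, 0, 0]
  ]
}}

```text
clock: 11.02
tcp_pos: [0.4991, -0.3605, 0.3311]
orientation: [-0.001, -0.036, 0.999, 0.001]
wrist_force: [-0.0, 0.2, 0.7]
finger_gap: 0.04
grip_force: 0.0
```

Run:
```python
from h import *
ys=np.arange(-.04,.0401,.003)
for n in("top","side"):
    c=env.read_camera(n); im=c["image"].astype(np.float32)
    for xs in (np.arange(-.045,-.01,.003),np.arange(.01,.045,.003)):
        P=np.array([W(x,y,.076) for y in ys for x in xs]); uv=proj(c,P).astype(np.float32)
        v=cv2.remap(im,uv[:,0].reshape(len(ys),-1),uv[:,1].reshape(len(ys),-1),cv2.INTER_LINEAR).mean(1)
        print(n,"x",round(xs.mean(),3)); print(" ".join(f"{round(y*1000)}:{int(a[0])}/{int(a[2])}" for y,a in zip(ys,v)))
```

```text
top x -0.028
-40:84/30 -37:84/29 -34:84/29 -31:82/29 -28:79/29 -25:87/36 -22:108/51 -19:124/60 -16:132/64 -13:136/66 -10:137/66 -7:136/65 -4:136/65 -1:134/65 2:114/54 5:84/36 8:70/25 11:69/23 14:70/25 17:77/34 20:88/42 23:94/46 26:94/46 29:92/46 32:91/45 35:90/44 38:90/43
top x 0.027
-40:83/30 -37:85/30 -34:84/31 -31:81/30 -28:82/32 -25:99/45 -22:117/56 -19:126/61 -16:132/64 -13:137/66 -10:137/66 -7:137/66 -4:138/68 -1:129/62 2:102/47 5:73/29 8:69/25 11:70/24 14:74/29 17:88/40 20:100/48 23:103/50 26:102/50 29:96/47 32:90/44 35:88/43 38:89/44
side x -0.028
-40:103/44 -37:93/40 -34:90/39 -31:89/38 -28:86/37 -25:82/35 -22:78/34 -19:75/33 -16:71/32 -13:65/29 -10:54/24 -7:43/19 -4:38/17 -1:37/17 2:40/17 5:46/19 8:53/20 11:60/21 14:62/22 17:63/22 20:63/22 23:62/23 26:64/23 29:67/24 32:71/25 35:73/24 38:73/25
side x 0.027
-40:78/35 -37:77/34 -34:76/33 -31:75/32 -28:75/32 -25:73/31 -22:71/30 -19:68/29 -16:64/28 -13:57/25 -10:48/21 -7:40/17 -4:35/14 -1:34/14 2:38/15 5:45/17 8:53/18 11:59/20 14:62/21 17:65/25 20:68/29 23:71/32 26:72/33 29:72/33 32:72/32 35:72/32 38:72/32
```

Run:
```python
from h import *
xs=np.arange(-.088,.0881,.003)
c=env.read_camera("top"); im=c["image"].astype(np.float32)
for y0,z in((.010,.076),(-.06,.036)):
    ys=np.arange(y0-.004,y0+.0041,.002)
    uv=proj(c,np.array([W(x,y,z) for x in xs for y in ys])).astype(np.float32)
    v=cv2.remap(im,uv[:,0].reshape(len(xs),-1),uv[:,1].reshape(len(xs),-1),cv2.INTER_LINEAR).mean(1)
    print(" ".join(f"{round(x*1000)}:{int(a[0])}/{int(a[2])}" for x,a in zip(xs,v)))
row(W(.0,.010,.25),-.02)
```

```text
-88:54/52 -85:77/75 -82:84/83 -79:63/62 -76:65/65 -73:66/65 -70:64/52 -67:84/46 -64:101/50 -61:85/41 -58:97/47 -55:125/60 -52:104/46 -49:75/29 -46:72/28 -43:70/26 -40:70/25 -37:70/26 -34:70/27 -31:71/27 -28:71/26 -25:70/26 -22:71/25 -19:74/31 -16:72/26 -13:72/26 -10:72/28 -7:71/26 -4:70/26 -1:71/28 2:71/28 5:70/26 8:71/29 11:73/30 14:72/27 17:71/26 20:72/25 23:73/27 26:72/28 29:69/25 32:69/24 35:68/24 38:70/25 41:70/26 44:70/28 47:69/27 50:69/26 53:68/26 56:67/26 59:68/21 62:70/24 65:91/37 68:91/41 71:62/38 74:45/41 77:42/41 80:47/46 83:45/43 86:80/78
-88:89/79 -85:94/85 -82:67/66 -79:91/90 -76:68/66 -73:75/74 -70:82/81 -67:72/61 -64:79/45 -61:111/55 -58:111/54 -55:101/49 -52:86/40 -49:82/40 -46:82/40 -43:85/42 -40:88/44 -37:92/46 -34:95/47 -31:107/53 -28:108/53 -25:107/53 -22:105/51 -19:105/52 -16:107/54 -13:106/53 -10:108/54 -7:107/51 -4:106/50 -1:106/51 2:105/51 5:104/49 8:106/50 11:104/50 14:103/50 17:106/52 20:105/52 23:102/51 26:99/49 29:97/48 32:97/46 35:100/50 38:101/49 41:99/47 44:97/46 47:94/46 50:92/44 53:96/46 56:98/47 59:98/48 62:88/44 65:75/38 68:87/42 71:106/51 74:86/67 77:55/52 80:44/42 83:47/46 86:47/46
row [-0.0791  0.3092  0.0823  0.0016 -0.0009  0.0202] tcp [ 0.5011 -0.358   0.3319] t 11.175 F [-0.1 -0.1  1.7]
```

>>> {"name": "pendant", "arguments": {
  "deltas": [
    [-8.4, 30.9, 5, 0, 0, 0.08],
    [-8.4, 30.9, 5, 0, 0, 0.08],
    [-8.4, 30.9, 5, 0, 0, 0.08],
    [-8.4, 30.9, 5, 0, 0, 0.08],
    [-8.4, 30.9, 5, 0, 0, 0.08],
    [-8.4, 30.9, 5, 0, 0, 0.08],
    [-8.4, 30.9, 5, 0, 0, 0.08]
  ],
  "jaw": 0.045
}}

```text
clock: 12.05
tcp_pos: [0.5613, -0.0424, 0.2826]
orientation: [-0.0, -0.03, 1.0, -0.0]
wrist_force: [0.2, 0.1, 0.5]
finger_gap: 0.0448
grip_force: 0.0
```

Run:
```python
from h import *
row(W(.005,.0105,.12),-.024); row(W(.005,.0105,.069),-.024)
```

```text
row [ 0.000e+00 -2.000e-04  1.626e-01 -1.000e-04 -4.000e-04  7.600e-03] tcp [ 0.5613 -0.0424  0.2826] t 12.05 F [0.2 0.1 0.5]
row [ 0.000e+00 -2.000e-04  2.136e-01 -1.000e-04 -4.000e-04  7.600e-03] tcp [ 0.5613 -0.0424  0.2826] t 12.05 F [0.2 0.1 0.5]
```

In the tool's units: 0.214 m is 21.4, 0.206 m is 20.6, 0.008 rad is 0.032.

>>> {"name": "pendant", "arguments": {
  "deltas": [
    [0, 0, 6, 0, 0, 0.032],
    [0, 0, 12, 0, 0, 0.032],
    [0, 0, 16, 0, 0, 0.032],
    [0, 0, 19, 0, 0, 0.032],
    [0, 0, 20.6, 0, 0, 0.032],
    [0, 0, 21.4, 0, 0, 0.032],
    [0, 0, 21.4, 0, 0, 0.032]
  ]
}}

```text
clock: 12.92
tcp_pos: [0.5617, -0.0448, 0.0692]
orientation: [0.0, -0.024, 1.0, -0.0]
wrist_force: [-0.1, -0.7, 0.2]
finger_gap: 0.045
grip_force: 0.0
```

>>> {"name": "pendant", "arguments": {
  "deltas": [
    [0, 0, 0, 0, 0, 0],
    [0, 0, 0, 0, 0, 0],
    [0, 0, 0, 0, 0, 0],
    [0, 0, 0, 0, 0, 0],
    [0, 0, 0, 0, 0, 0],
    [0, 0, 0, 0, 0, 0]
  ],
  "jaw": 0,
  "squeeze": 60
}}

```text
clock: 13.68
tcp_pos: [0.5622, -0.044, 0.0702]
orientation: [0.001, -0.024, 1.0, 0.0]
wrist_force: [-0.3, 1.5, 6.5]
finger_gap: 0.0133
grip_force: 60.0
```

```bash
python3 -c "
from h import *
row(W(.005,.0105,.069),-.024)"
```

```text
row [ 0.001   0.0014  0.0012  0.      0.0025 -0.0039] tcp [ 0.5622 -0.044   0.0702] t 13.675 F [-0.3  1.5  6.5]
```

Bar gripped at 13.3 mm. Lifting straight up, slowly.

In the tool's units: -0.03 m is -3, -0.07 m is -7.

>>> {"name": "pendant", "arguments": {
  "deltas": [
    [0, 0, -0.3, 0, 0, 0],
    [0, 0, -0.8, 0, 0, 0],
    [0, 0, -1.8, 0, 0, 0],
    [0, 0, -3, 0, 0, 0],
    [0, 0, -4.2, 0, 0, 0],
    [0, 0, -5.4, 0, 0, 0],
    [0, 0, -6.4, 0, 0, 0],
    [0, 0, -7, 0, 0, 0]
  ]
}}

```text
clock: 14.68
tcp_pos: [0.5615, -0.0443, 0.1397]
orientation: [0.0, -0.024, 1.0, -0.0]
wrist_force: [0.2, 0.0, -3.9]
finger_gap: 0.0131
grip_force: 58.5
```

>>> {"name": "pendant", "arguments": {
  "deltas": [
    [0, 0, -0.8, 0, 0, 0],
    [0, 0, -2, 0, 0, 0],
    [0, 0, -3.4, 0, 0, 0],
    [0, 0, -4.8, 0, 0, 0],
    [0, 0, -6, 0, 0, 0],
    [0, 0, -6.8, 0, 0, 0],
    [0, 0, -7, 0, 0, 0],
    [0, 0, -7, 0, 0, 0]
  ]
}}

```text
clock: 15.68
tcp_pos: [0.5611, -0.0442, 0.2086]
orientation: [-0.0, -0.024, 1.0, 0.0]
wrist_force: [0.4, -0.7, -4.6]
finger_gap: 0.0131
grip_force: 58.5
```

>>> {"name": "pendant", "arguments": {
  "deltas": [
    [0, 0, 0, 0, 0, 0],
    [0, 0, 0, 0, 0, 0],
    [0, 0, 0, 0, 0, 0],
    [0, 0, 0, 0, 0, 0],
    [0, 0, 0, 0, 0, 0],
    [0, 0, 0, 0, 0, 0],
    [0, 0, 0, 0, 0, 0],
    [0, 0, 0, 0, 0, 0]
  ]
}}

```text
clock: 16.68
tcp_pos: [0.5612, -0.0443, 0.2088]
orientation: [0.0, -0.024, 1.0, 0.0]
wrist_force: [0.1, 0.2, -4.3]
finger_gap: 0.0126
grip_force: 58.5
```

Wrist load of 4.3 N (~0.43 kg) fits the tray plus three blanks. Checking lid angle and tray level numerically before handing in.

Run:
```python
from h import *
c=env.read_camera("side")
for uv,y in(((273.75,123.3),.123),((330,153.6),-.123)):   # lid free-edge corners
    o,d=ray(c,uv); o,d=RC.T@(o-C),RC.T@d; p=o+d*(y-o[1])/d[1]; print("lid corner",p,"angle",np.pi/2+np.arctan2(p[0]-.088,p[2]-.0905))
im=c["image"].astype(int); hsv=cv2.cvtColor(c["image"],cv2.COLOR_RGB2HSV)
m=((hsv[...,0]>8)&(hsv[...,0]<28)&(hsv[...,1]>90)&(hsv[...,2]>40)).astype(np.uint8)
m[:, :220]=0; m[:, 345:]=0; m[:105]=0; m[250:]=0
n,l,st,_=cv2.connectedComponentsWithStats(m); k=1+st[1:,4].argmax(); print(st[k])
h=cv2.findContours((l==k).astype(np.uint8),0,2)[0]; h=max(h,key=cv2.contourArea)
print("hull",cv2.approxPolyDP(cv2.convexHull(h),1.5,True)[:,0].tolist())
R2=RC@Ro.from_euler('z',-.024).as_matrix(); g=np.array([.561,-.0442,.2088-.003-.06])
print("pred",[(x,y,z,proj(c,[g+R2@np.array([x,y,z])])[0].round(1).tolist()) for z in(0,.03) for x in(-.068,.068) for y in(-.1,.1)])
s=env.get_state(); print(s["ft_torque"],s["wrist_force"])
```

```text
lid corner [0.08885883 0.123      0.26525493] angle 1.5757107594537678
lid corner [ 0.09045579 -0.123       0.26656222] angle 1.5847438478387605
[ 243  151   74   50 1987]
hull [[243, 163], [269, 151], [294, 152], [315, 175], [315, 183], [282, 200], [243, 170]]
pred [(-0.068, -0.1, 0, [281.9, 201.5]), (-0.068, 0.1, 0, [241.2, 171.4]), (0.068, -0.1, 0, [314.4, 184.4]), (0.068, 0.1, 0, [273.0, 157.2]), (-0.068, -0.1, 0.03, [282.3, 193.5]), (-0.068, 0.1, 0.03, [241.0, 163.7]), (0.068, -0.1, 0.03, [315.2, 176.6]), (0.068, 0.1, 0.03, [273.2, 149.7])]
[-0.02755323 -0.00773372 -0.02017007] [-0.36248376 -0.55428423 -4.54314433]
```

The lid is at about 1.58 rad. The tray's corners match a level tray with its underside at about 0.146 m, to within 2 px. One more hold, then I hand in.

>>> {"name": "pendant", "arguments": {
  "deltas": [
    [0, 0, 0, 0, 0, 0],
    [0, 0, 0, 0, 0, 0],
    [0, 0, 0, 0, 0, 0],
    [0, 0, 0, 0, 0, 0],
    [0, 0, 0, 0, 0, 0],
    [0, 0, 0, 0, 0, 0],
    [0, 0, 0, 0, 0, 0],
    [0, 0, 0, 0, 0, 0]
  ]
}}

```text
clock: 17.73
tcp_pos: [0.5613, -0.0443, 0.2088]
orientation: [0.0, -0.024, 1.0, 0.0]
wrist_force: [-0.4, -0.4, -3.9]
finger_gap: 0.0133
grip_force: 58.5
```

>>> {"name": "pendant", "arguments": {
  "deltas": [
    [0, 0, 0, 0, 0, 0],
    [0, 0, 0, 0, 0, 0],
    [0, 0, 0, 0, 0, 0],
    [0, 0, 0, 0, 0, 0]
  ]
}}

```text
clock: 18.23
tcp_pos: [0.5613, -0.0443, 0.2088]
orientation: [0.0, -0.024, 1.0, 0.0]
wrist_force: [-0.6, 0.2, -4.5]
finger_gap: 0.0132
grip_force: 58.5
```

```bash
python3 -c "
from workcell import env
print(env.hand_in())"
```

```text
the job is handed in; nothing more can be done
None
```

Job handed in at 18.2 s, with no verdict returned: the lever is swung off, the lid stands open at about 1.58 rad, and the tray is held level with its underside about 5.5 cm above the rim; the 4.3 N load fits all three blanks aboard.

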